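# Close the loaded suture jar and present it on the clinic carousel

### The arm

A 6-joint arm with a two-finger parallel gripper is mounted at the origin on the work surface. World frame = base frame: x ahead of the robot, y to its left, z up, the work surface at z = 0. Lengths are in m, angles in rad, forces in N, time in s.
With the tool pointing down it reaches from about 0.3 to 0.775 m from the base axis. Payload 14.6 kg.
Tool frame: the origin (TCP) lies midway between the tips of the shut fingers; the grasp point (between the pads) lies 19 mm behind it (bot.grip_depth is the distance from the TCP to the grasp point, in m); x points along the fingers, y is the direction in which the jaws open and shut, and the axes are right-handed (so a half turn about x gives the same grasp; the last joint's range is limited). The gripper opens to 85 mm and grips with 20 to 120 N. Pads are 22 mm wide; open, the fingers measure 114 mm over their backs; the gripper's body (76 mm by 85 mm) begins 54 mm behind the grasp point. The pads swing forward as they close: fully open they stand 13 mm farther back than shut.
Start: joints at [-1.194, 0.3, 1.521, -0, 1.321, -0.067], TCP at [0.236, -0.497, 0.231] pointing down, gripper open.
Joint ranges: [-3.03, 3.03], [-0.79, 2.21], [0.23, 2.52], [-1.04, 4.18], [0, 3.07], [-2.55, 2.55]. Speed limits (rad/s): [2.22, 2.22, 2.57, 3.14, 3.14, 3.14].

### API

Orientations are given as a rotation vector (axis times angle).
In Python, from station import bot gives the robot as it stands.
- The arm moves only by the tool arm_command, never from a script. Its arguments are lists of equal length, an entry for each row: "travel": the shift along the tool's x, y, z in m, a list of three; "delta_rot": the turn, a rotation vector about the tool's x, y, z in degrees, a list of three; "claw": the closure, from 0 (fully open) to 1 (shut). In form: {"travel": [[dx, dy, dz], ...], "delta_rot": [[ax, ay, az], ...], "claw": [claw, ...]}. A call has exactly 10 rows; each row is the pose to reach, as a shift and turn from the pose commanded when the call began, along the tool's axes at that moment; what a row does not reach only later rows make up. A row lasts 1/8 s, in which the tool goes at most 62.5 mm and 10.7 degrees, less where a joint would pass 70% of its speed; a pose out of reach is approached as far as the arm can. A call with a gripper value outside its range is refused whole. The fingers move at their own pace and stop on an object; the grip force is fixed at half the most. Time passes only in rows, so rows that repeat a pose let the fingers close, or fill a call up. It gives the time, the measured TCP pose, the force and the opening at its end, in the units of the state.
- bot.get_obs(): the state, without advancing time (a new reading comes with each control period).
- bot.camera(name): name is "scene" or "top" or "wrist"; returns a dict with "pixels" (480x640x3 uint8, red, green, blue), "depth" (480x640 float32, m along the optical axis (not along the pixel's ray), 0 where there is no reading), "fov_y" (degrees; the focal length in pixels is half the picture's height over the tangent of half this angle, whatever the lens; pixels are square), "cx", "cy" (the principal point, pixels), "world_from_camera" (4x4, takes a point from camera to world coordinates). Camera axes: x right, y up, looking along -z (the intrinsics and any distortion apply to the point x, -y, -z); pixel columns grow to the right and rows downward; lengths in m; the calibration is good to about 2 mm. A picture is of the moment at which its call begins.
- bot.finish_job(): hands the job in, once; it reports no verdict.
Trained networks look in a picture, given as the dict that the camera call returned (one of the last four; its "shot" number tells which), for a name from the list of things; names that differ only in an ending like _2 or _b are one class to them, and where a whole thing is asked for, a point or a joint stands for the part that bears it (a point fixed in the world has none). Each returns a list of dicts, best first, with "score" (0 to 1); they miss things now and then, are a little off and sometimes report something else, mostly with a low value. They report only what shows in the picture. A call takes as long as a camera call. They do not tell look-alikes from the thing itself.
- bot.search_frame(target, picture): "at" ([row, column] in pixels, amid what is visible of it).
- bot.place_of(target, picture): "at" ([row, column] in pixels: a listed point, or the origin of a listed thing).
The state is a dict: "clock": time; "joint_pos": joint angles; "dq": joint speeds; "joint_torque": joint torques, N m; "position": TCP position; "orientation": TCP orientation; "force": force on the tool from outside, world axes, zero at the start; "wrist_torque": the same for the moment, N m; "opening": opening from 0.0 (shut) to 1.0 (fully open).
Only numpy, scipy, OpenCV 4.12 (cv2) and the standard library are available. Lean on these libraries where they do the work, as an engineer would, in place of code of your own. Each camera call takes 0.05 s, during which the arm holds its last target.

### The job

The open jar with the yellow band on the supply carousel has just been loaded: put its yellow lid on, properly seated, and let go of the lid. Then take the carousel by its black handle post and turn it until that jar stands at the red pointer of the base; finish still gripping the post, holding the carousel still there. Leave everything else on the table where it is.

Things in the scene. Friction and masses are not known exactly. Their poses are not given: they have to be found in the camera images.
- base: Fixed round grey base of the carousel, 190 mm across, 14 mm high; origin on the table at the turning axis, z up. Its red pointer sticks out along its own -x axis, which points roughly towards the robot (yaw varies).
- pointer (a point): Top of the upright red tab at the end of the pointer, on the base's -x axis, 137 mm from the turning axis, 22 mm above the table. The tab stands outside the turntable's edge.
- carousel (a joint): Angle of the turntable on the base: 0 (and every full turn, e.g. 6.283) when the open jar is at the pointer, growing counter-clockwise from above. It turns freely both ways, more than a full turn from any start, and stays where it is left: light friction, about 0.06 N m.
- turntable (a point): Centre of the top of the white turntable, a disc 216 mm across, 29 mm above the table. Three steel jars 60 mm across are fixed on it, centres 70 mm from the axis: the open one with the yellow band and, 90 degrees either side of it, two with flat blue lids, lid tops 89 mm above the table.
- jar_mouth (a point): Centre of the mouth of the open jar with the yellow band, in the plane of its rim: 70 mm from the turning axis, 85 mm above the table. Jar 60 mm outside, 53 mm inside, 52 mm deep, fixed to the turntable.
- post: Black upright handle post on the turntable, a sleeve that spins freely about its own axis (so the hand need not turn with the carousel), opposite the open jar and 70 mm from the turning axis: round, 18 mm across (28 mm in the lowest 6 mm), 112 mm tall; origin at its foot on the turntable, 29 mm above the table. Its top, 141 mm above the table, is 52 mm higher than the blue lids.
- post_top (a point): Centre of the post's top, 141 mm above the table.
- lid: Loose yellow lid of the open jar, right way up on the table, about 70 g: a plug 48 mm across (tapered foot) and 10 mm high that enters the jar, on it a flat plate 66 mm across and 5 mm thick that rests on the rim, then a round black knob 22 mm across and 26 mm high. Origin at the centre of the plug's underside, z up: plate top at 15 mm, knob top at 41 mm. Seated, the origin is 10 mm below jar_mouth.
- tray: Bystander: steel instrument tray 160 x 280 x 22 mm, origin under its centre, walls and floor 3 mm thick.
- clamp: Bystander: steel clamp lying in the tray, about 150 mm long.
- scissors: Bystander: steel scissors lying in the tray, about 160 mm long.
- soap: Bystander: clear bottle with a green cap, 64 mm across, 190 mm tall, origin under its centre.
- bowl: Bystander: steel bowl 110 mm across, 50 mm tall, origin under its centre.
- pills: Bystander: small amber jar with a white cap, 40 mm across, 75 mm tall, origin under its centre.
- gloves: Bystander: cardboard box 230 x 120 x 70 mm, origin under its centre.
- spare_lid: Bystander: flat blue lid 84 mm across, 15 mm high, without a knob; it belongs to another jar.
Mind the look-alikes: they are no part of the job. There is more than one size of the lid; the job needs the middle-sized.

How it is judged:
On the way, in this order (a step that is already met when the one before it is completed fails the run):
1. the yellow lid is seated on the open jar and let go (horizontal distance between lid and jar_mouth below 0.006 m and z of lid in the frame of jar_mouth between -0.014 and -0.007 m and angle between lid's own z axis and vertical below 0.1 rad and contact force between the fingers and lid below 0.05 N), for 0.2 s.
2. the lidded jar has been turned to the pointer (horizontal distance between lid and jar_mouth below 0.006 m and z of lid in the frame of jar_mouth between -0.014 and -0.007 m and angle between lid's own z axis and vertical below 0.1 rad and x of jar_mouth in the frame of base below 0 m and y of jar_mouth in the frame of base between -0.01 and 0.01 m), for 0.2 s.
At the end, for the whole second after the job is handed in: The yellow lid is seated on its jar (centred within 6 mm, plug in, level within 6 degrees) and let go; the jar's centre is within 10 mm sideways of the red pointer's line; the turntable is still (under 0.1 rad/s); the fingers hold the post with more than 1 N (all of step 2 and velocity of joint carousel between -0.1 and 0.1 rad/s and contact force between the fingers and post above 1 N and contact force between the fingers and lid below 0.05 N); the arm keeps its last pose, push and grip.
It fails at once if another thing on the table is moved by more than 30 mm (distance of any of tray, clamp, scissors, soap, bowl, pills, gloves, spare_lid from where it was at the start of the episode above 0.03 m).
It also fails if it takes over 53 s, if anything falls off the work surface, if the arm or the gripper's body presses on something with over 40 N, if the wrist force passes 120 N, or if a joint passes its speed limit or range.

## Working session

There is one attempt and no reset: what is moved stays moved. The work goes in short steps, Python scripts to look and compute and a tool call to move; the robot and the scene stay as the last step left them, time stands still between calls to the robot, and variables do not carry over. Pictures are saved under pics/ and viewed, and the job is handed in when it is done.

Besides the shell and the picture viewer there is one more tool, called after "Request:" as name(argument=value, ...), one argument or row to a line, values as JSON. arm_command: Moves the arm, as the interface text tells. Its arguments: {"type":"object","properties":{"travel":{"type":"array","items":{"type":"array","items":{"type":"number"}}},"delta_rot":{"type":"array","items":{"type":"array","items":{"type":"number"}}},"claw":{"type":"array","items":{"type":"number"}}},"required":["travel","delta_rot","claw"]}

```bash
ls; mkdir -p pics
cat > h.py <<'E'
import numpy as np, cv2
from station import bot
from scipy.spatial.transform import Rotation as R
def K(p):
    f=240/np.tan(np.radians(p['fov_y'])/2); return f,p['cx'],p['cy']
def w(p,r,c,d=None,z=None):
    f,cx,cy=K(p); T=np.array(p['world_from_camera'])
    v=np.array([(c-cx)/f,-(r-cy)/f,-1.])
    if z is not None:
        dv=T[:3,:3]@v; return T[:3,3]+dv*(z-T[2,3])/dv[2]
    if d is None: d=p['depth'][int(round(r)),int(round(c))]
    return T[:3,:3]@(v*d)+T[:3,3]
def cloud(p):
    f,cx,cy=K(p); T=np.array(p['world_from_camera']); d=p['depth']
    r,c=np.mgrid[:480,:640]
    P=np.stack([(c-cx)/f*d,-(r-cy)/f*d,-d],-1)
    return P@T[:3,:3].T+T[:3,3]
def save(n,img): cv2.imwrite('pics/'+n,img[...,::-1])
E
python3 - <<'E'
from h import *
o=bot.get_obs(); print(o)
for n in ['scene','top']:
    p=bot.camera(n); save(n+'0.png',p['pixels']); print(n,p['shot'],p['fov_y'],p['cx'],p['cy'],[k for k in p],np.round(p['world_from_camera'],3).tolist())
    for t in ['lid','jar_mouth','post_top','pointer','base','spare_lid']:
        print(t,[(np.round(x['at'],1).tolist(),round(x['score'],2),np.round(w(p,*x['at']),3).tolist()) for x in bot.place_of(t,p)][:4])
E
```

```text
pics
{'clock': 0.0, 'joint_pos': array([-1.19359669e+00,  3.00490335e-01,  1.52160049e+00,  4.66036315e-05,
        1.32070409e+00, -6.66150296e-02]), 'dq': array([-0.00151741,  0.00040015, -0.00077494,  0.00132884, -0.00153921,
       -0.00039189]), 'joint_torque': array([-1.31991357e-03, -5.43504667e+01, -3.61790478e+01, -1.37746483e-04,
        3.99617580e-03, -6.63238339e-06]), 'position': array([ 0.23607415, -0.49649162,  0.23070256]), 'orientation': array([ 1.97579763,  0.44701574, -1.97608395]), 'force': array([ 0.06247837,  0.43424206, -1.2632733 ]), 'wrist_torque': array([ 0.02571102, -0.00577703, -0.00111407]), 'opening': 0.997616409561684}
scene 1 54.27270446287412 315.7683644724655 233.66914459884754 ['pixels', 'depth', 'fov_y', 'cx', 'cy', 'world_from_camera', 'shot'] [[0.396, -0.758, 0.519, 1.115], [0.918, 0.336, -0.21, -0.237], [-0.016, 0.559, 0.829, 0.981], [0.0, 0.0, 0.0, 1.0]]
lid [([236.4, 216.3], 0.8, [0.423, -0.223, 0.022]), ([292.7, 196.6], 0.65, [0.545, -0.31, 0.006]), ([270.8, 237.9], 0.62, [0.537, -0.204, 0.021])]
jar_mouth [([211.1, 382.1], 0.81, [0.533, 0.1
[... 350 characters left out ...]
camera', 'shot'] [[0.021, 0.984, -0.176, 0.312], [-1.0, 0.022, -0.0, -0.032], [0.004, 0.176, 0.984, 1.521], [0.0, 0.0, 0.0, 1.0]]
lid [([298.1, 384.0], 0.96, [0.391, -0.214, 0.058]), ([258.3, 412.9], 0.7, [0.522, -0.313, 0.007]), ([258.6, 378.6], 0.55, [0.516, -0.201, 0.025])]
jar_mouth [([265.0, 272.7], 0.69, [0.488, 0.13, 0.033]), ([240.0, 257.2], 0.68, [0.566, 0.182, 0.032])]
post_top [([258.6, 379.9], 0.57, [0.518, -0.207, 0.013]), ([282.2, 282.0], 0.56, [0.435, 0.099, 0.032])]
pointer [([307.6, 272.4], 0.67, [0.356, 0.127, 0.024])]
base [([263.0, 273.8], 0.7, [0.494, 0.127, 0.031]), ([310.9, 461.3], 0.63, [0.357, -0.444, 0.072])]
spare_lid [([223.7, 452.6], 0.89, [0.636, -0.44, 0.014])]
```

View pics/scene0.png

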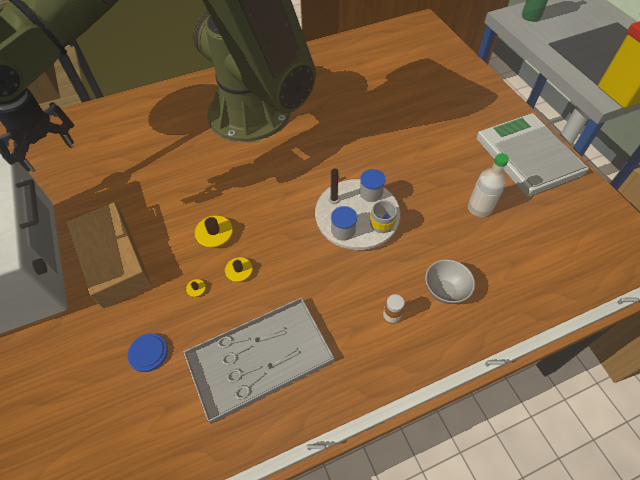

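View pics/top0.png

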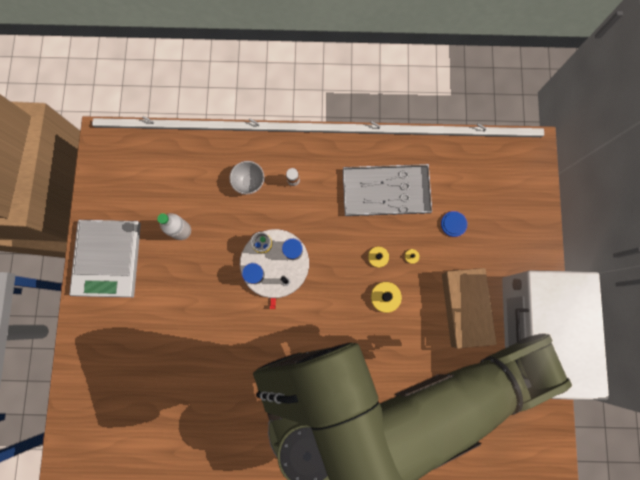

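Run:
```python
from h import *
for n in ['scene','top']:
    p=bot.camera(n); C=cloud(p); hsv=cv2.cvtColor(p['pixels'],cv2.COLOR_RGB2HSV); H,S,V=[hsv[...,i].astype(int) for i in range(3)]
    X,Y,Z=C[...,0],C[...,1],C[...,2]
    print(n,'table z', np.median(Z[(abs(X-.45)<.05)&(abs(Y+.05)<.05)]))
    yel=(H>22)&(H<34)&(S>170)&(V>100)&(abs(Z)<.15)
    k,l,s,ce=cv2.connectedComponentsWithStats(yel.astype(np.uint8))
    for i in range(1,k):
        if s[i,4]>15:
            m=l==i; q=C[m]; print('yel',s[i].tolist(),np.round(np.median(q,0),3),'ext',np.round(np.ptp(q[:,:2],axis=0),3), 'mid',np.round((q.max(0)+q.min(0))/2,4))
    red=((H<5)|(H>174))&(S>150)&(V>90)&(Z<.1)&(abs(X-.4)<.12)&(abs(Y-.12)<.1); q=C[red]
    if len(q): print('red',len(q),np.round(q.mean(0),4),np.round(q.min(0),3),np.round(q.max(0),3))
    near=(np.hypot(X-.494,Y-.127)<.14)
    blue=near&(H>100)&(H<130)&(S>120)&(Z>.08)
    k,l,s,ce=cv2.connectedComponentsWithStats(blue.astype(np.uint8))
    for i in range(1,k):
        if s[i,4]>30:
            q=C[l==i]; (a,b),r=cv2.minEnclosingCircle((q[:,:2]*1000).astype(np.float32)); print('blue',s[i].tolist(),round(a,1),round(b,1),round(r,1),q[:,2].mean())
    tt=near&(abs(Z-.029)<.005)
    (a,b),r=cv2.minEnclosingCircle((C[tt][:,:2]*1000).astype(np.float32)); print('tt',a,b,r,tt.sum())
    po=near&(Z>.105); q=C[po]; print('post',po.sum(),np.round(q.mean(0),4) if len(q) else '')
    if len(q): t=q[q[:,2]>q[:,2].max()-.008]; print(np.round(t.mean(0),4),np.round(q.max(0),3))
    if n=='scene': save('s1.png',cv2.resize(p['pixels'][150:310,170:420],None,fx=3.2,fy=3.2,interpolation=cv2.INTER_CUBIC))
    else: save('t1.png',cv2.resize(p['pixels'][220:320,230:430],None,fx=4,fy=4,interpolation=cv2.INTER_CUBIC))
```

```text
scene table z -0.0012657150561334873
yel [598, 46, 42, 62, 1712] [0.407 1.041 0.071] ext [0.123 0.073] mid [0.405  1.0662 0.0756]
yel [195, 216, 38, 32, 749] [ 0.409 -0.227  0.02 ] ext [0.095 0.093] mid [ 0.4003 -0.2254  0.0264]
yel [370, 216, 26, 14, 144] [0.58  0.148 0.055] ext [0.043 0.053] mid [0.5676 0.1594 0.0547]
yel [225, 257, 28, 25, 438] [ 0.532 -0.203  0.014] ext [0.065 0.064] mid [ 0.5275 -0.2013  0.0185]
yel [186, 279, 20, 18, 223] [ 0.535 -0.309  0.009] ext [0.046 0.043] mid [ 0.5314 -0.309   0.0123]
red 4 [0.3695 0.1342 0.0064] [0.367 0.133 0.006] [0.372 0.135 0.008]
blue [361, 169, 24, 20, 372] 460.4 184.1 31.3 0.08770827102636082
blue [331, 207, 26, 21, 429] 537.2 67.1 31.7 0.08763800623793387
tt 497.7162780761719 124.4245834350586 109.57523345947266 2625
post 97 [0.4437 0.0854 0.1272]
[0.4408 0.0865 0.1387] [0.449 0.094 0.143]
top table z -3.331864804945184e-05
red 58 [0.3706 0.1287 0.0115] [ 0.355  0.121 -0.003] [0.387 0.138 0.028]
blue [282, 239, 20, 19, 291] 533.3 69.1 29.7 0.08891051755117177
blue [243, 264, 20, 19, 308] 454.7 185.0 30.4 0.08894505288572171
tt 479.3199157714844 126.55351257324219 124.46981048583984 2251
post 36 [0.437  0.0863 0.1388]
[0.4379 0.0878 0.142 ] [0.447 0.096 0.147]
```

View pics/s1.png

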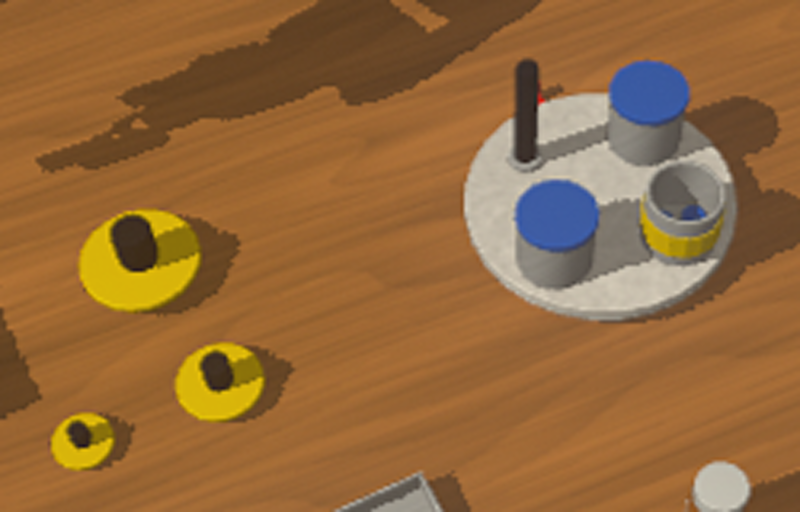

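View pics/t1.png

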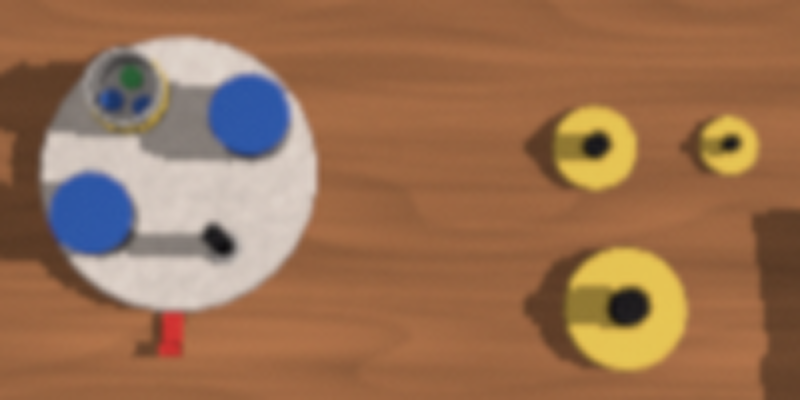

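```bash
cat >> h.py <<'E'
def plan(tgt,yaw=None):
    """tgt world TCP; yaw = world angle of tool y axis (deg); prints tool-frame travel & rotvec deg"""
    o=bot.get_obs(); Rm=R.from_rotvec(o['orientation']); M=Rm.as_matrix()
    cy=np.degrees(np.arctan2(M[1,1],M[0,1]))
    if yaw is None: yaw=cy
    y=np.array([np.cos(np.radians(yaw)),np.sin(np.radians(yaw)),0]); x=np.array([0,0,-1.]); z=np.cross(x,y)
    D=Rm.inv()*R.from_matrix(np.stack([x,y,z],1))
    print('pos',np.round(o['position'],4),'tilt x',np.round(M[:,0],4),'yaw',round(cy,2),'t',round(o['clock'],2),'open',round(o['opening'],3),'F',np.round(o['force'],2))
    print('travel',np.round(M.T@(np.array(tgt)-o['position']),4),'rot',np.round(np.degrees(D.as_rotvec()),2))
E
python3 - <<'E'
from h import *
plan([.5275,-.2013,.17]); plan([.5275,-.2013,.17],90); plan([.5275,-.2013,.17],-90)
p=bot.camera('wrist'); save('w0.png',p['pixels']); print(np.round(p['world_from_camera'],3),p['fov_y'],p['cx'],p['cy'])
M=R.from_rotvec(bot.get_obs()['orientation']).as_matrix(); print(np.round(M,3))
E
```

```text
pos [ 0.2361 -0.4967  0.2313] tilt x [-0. -0. -1.] yaw -64.57 t 0.8 open 1.002 F [ 0.57  0.23 -0.36]
travel [ 0.0613 -0.1417 -0.39  ] rot [-0.  0. -0.]
pos [ 0.2361 -0.4967  0.2313] tilt x [-0. -0. -1.] yaw -64.57 t 0.8 open 1.002 F [ 0.57  0.23 -0.36]
travel [ 0.0613 -0.1417 -0.39  ] rot [-154.57    0.      0.  ]
pos [ 0.2361 -0.4967  0.2313] tilt x [-0. -0. -1.] yaw -64.57 t 0.8 open 1.002 F [ 0.57  0.23 -0.36]
travel [ 0.0613 -0.1417 -0.39  ] rot [25.43  0.   -0.  ]
[[ 0.429  0.868  0.248  0.301]
 [-0.903  0.413  0.119 -0.467]
 [ 0.001 -0.275  0.961  0.374]
 [ 0.     0.     0.     1.   ]] 68.82842613415212 317.7976127936189 242.25213856855828
[[-0.     0.429 -0.903]
 [ 0.    -0.903 -0.429]
 [-1.    -0.    -0.   ]]
```

View pics/w0.png

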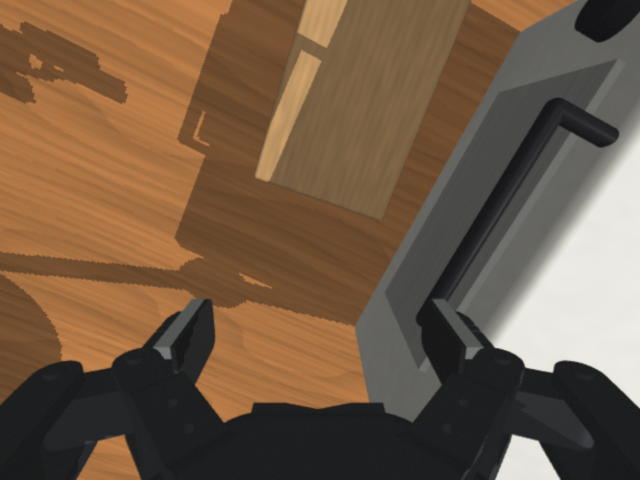

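Request:
arm_command(
  travel=[
    [0.009,-0.02,-0.056],
    [0.018,-0.04,-0.111],
    [0.027,-0.061,-0.167],
    [0.035,-0.081,-0.223],
    [0.044,-0.101,-0.279],
    [0.053,-0.121,-0.334],
    [0.061,-0.142,-0.39],
    [0.061,-0.142,-0.39],
    [0.061,-0.142,-0.39],
    [0.061,-0.142,-0.39],
  ],
  delta_rot=[
    [0,0,0],
    [0,0,0],
    [0,0,0],
    [0,0,0],
    [0,0,0],
    [0,0,0],
    [0,0,0],
    [0,0,0],
    [0,0,0],
    [0,0,0],
  ],
  claw=[0,0,0,0,0.2,0.2,0.2,0.2,0.2,0.2],
)

```text
clock: 2.1
position: [0.5269, -0.202, 0.1706]
orientation: [1.977, 0.444, -1.976]
force: [-0.2, -1.3, 0.1]
opening: 0.802
```

```bash
cat > lid.py <<'E'
from h import *
import sys
p=bot.camera('wrist'); save(sys.argv[1],p['pixels']); C=cloud(p)
hsv=cv2.cvtColor(p['pixels'],cv2.COLOR_RGB2HSV); H,S,V=[hsv[...,i].astype(int) for i in range(3)]
print('table',[np.round(x['at'],1).tolist()+[round(x['score'],2)]+np.round(w(p,*x['at'],z=0.0),4).tolist() for x in bot.place_of('lid',p)])
yel=(H>20)&(H<36)&(S>130)
k,l,s,ce=cv2.connectedComponentsWithStats(yel.astype(np.uint8))
for i in range(1,k):
    if s[i,4]>500:
        m=l==i; q=C[m]; zt=np.median(q[:,2]); q=q[abs(q[:,2]-zt)<.006]
        (a,b),r=cv2.minEnclosingCircle((q[:,:2]*1000).astype(np.float32))
        # ellipse rim pixels projected on plate plane z=.015
        cn=max(cv2.findContours(m.astype(np.uint8),cv2.RETR_EXTERNAL,cv2.CHAIN_APPROX_NONE)[0],key=len)[:,0]
        hull=cv2.convexHull(cn)[:,0]
        g=np.array([w(p,rr,c,z=.015)[:2] for c,rr in hull])*1000
        (a2,b2),r2=cv2.minEnclosingCircle(g.astype(np.float32))
        print(s[i].tolist(),'z',round(zt,4),'circ depth',round(a,1),round(b,1),round(r,1),'circ ray',round(a2,1),round(b2,1),round(r2,1))
k=(C[...,2]>.03)&(C[...,2]<.05)&(V<70)&(np.hypot(C[...,0]-.5275,C[...,1]+.2013)<.03)
if k.sum(): q=C[k]; print('knob',k.sum(),np.round(q.mean(0),4),np.round((q.max(0)+q.min(0))/2,4),np.round(np.ptp(q,axis=0),4))
E
python3 lid.py w1.png; python3 -c "
from h import *
plan([.5275,-.2013,.17])"
```

```text
table [[344.9, 284.4, 0.7, 0.3989, -0.2266, 0.0], [264.4, 422.5, 0.67, 0.5338, -0.3097, 0.0], [222.9, 319.4, 0.62, 0.5284, -0.2043, 0.0], [446.3, 477.7, 0.58, 0.3735, -0.4734, 0.0]]
[279, 189, 76, 74, 3763] z 0.0148 circ depth 526.8 -202.0 32.9 circ ray 527.3 -202.2 33.1
[400, 246, 50, 47, 1573] z 0.0103 circ depth 531.4 -309.5 22.9 circ ray 532.8 -307.3 22.9
[233, 309, 100, 89, 5413] z 0.0214 circ depth 400.1 -225.7 47.8 circ ray 397.5 -226.8 49.4
knob 510 [ 0.5286 -0.2013  0.0402] [ 0.5278 -0.2014  0.0369] [0.0192 0.0199 0.0133]
pos [ 0.5269 -0.2019  0.1706] tilt x [ 4.e-04 -2.e-04 -1.e+00] yaw -64.66 t 2.2 open 0.799 F [-0.63 -0.24 -0.84]
travel [ 0.0006 -0.0003 -0.0008] rot [ 0.   -0.02 -0.02]
```

View pics/w1.png

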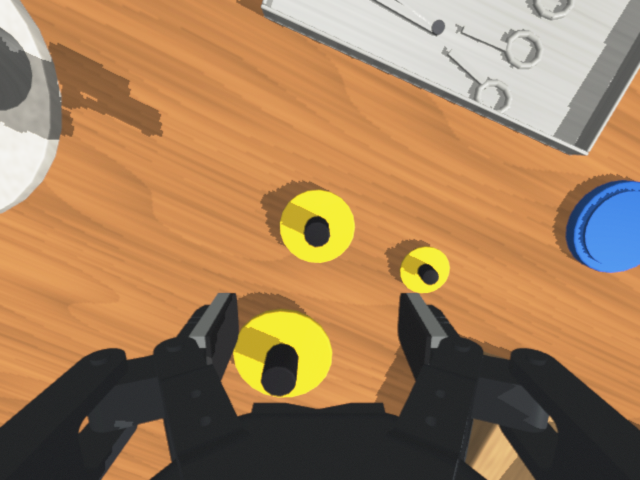

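Request:
arm_command(
  travel=[
    [0.04,0,0],
    [0.08,0,0],
    [0.12,0,0],
    [0.14,0,0],
    [0.152,0,0],
    [0.152,0,0],
    [0.152,0,0],
    [0.152,0,0],
    [0.152,0,0],
    [0.152,0,0],
  ],
  delta_rot=[
    [0,0,0],
    [0,0,0],
    [0,0,0],
    [0,0,0],
    [0,0,0],
    [0,0,0],
    [0,0,0],
    [0,0,0],
    [0,0,0],
    [0,0,0],
  ],
  claw=[0.3,0.3,0.3,0.3,0.3,0.5,1,1,1,1],
)

```text
clock: 3.45
position: [0.5281, -0.2014, 0.0196]
orientation: [1.977, 0.444, -1.973]
force: [-1.1, -0.6, 7.0]
opening: 0.234
```

```bash
python3 -c "
from h import *
plan([.527,-.202,.2])
p=bot.camera('wrist'); save('w2.png',p['pixels'])"
```

```text
pos [ 0.5281 -0.2014  0.0196] tilt x [ 0.002  -0.0011 -1.    ] yaw -64.57 t 3.45 open 0.234 F [-1.08 -0.63  7.01]
travel [-0.1804  0.0004  0.001 ] rot [ 0.   -0.08 -0.1 ]
```

View pics/w2.png

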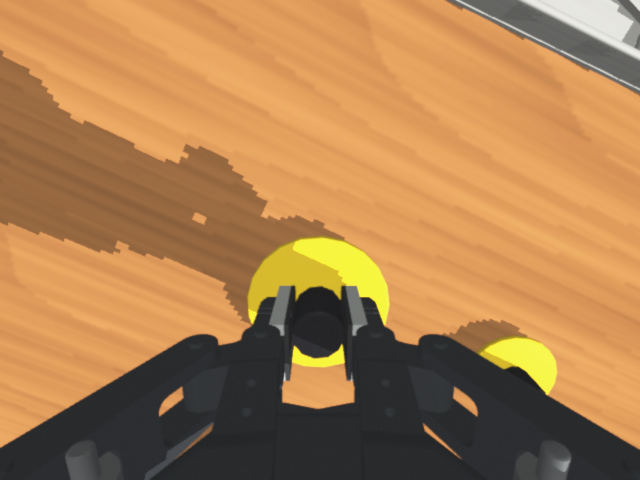

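Request:
arm_command(
  travel=[
    [-0.03,0,0],
    [-0.08,0,0],
    [-0.13,-0.03,-0.01],
    [-0.17,-0.08,-0.028],
    [-0.21,-0.13,-0.046],
    [-0.23,-0.18,-0.063],
    [-0.23,-0.23,-0.081],
    [-0.23,-0.28,-0.098],
    [-0.23,-0.319,-0.112],
    [-0.23,-0.319,-0.112],
  ],
  delta_rot=[
    [0,0,0],
    [0,0,0],
    [0,0,0],
    [0,0,0],
    [0,0,0],
    [0,0,0],
    [0,0,0],
    [0,0,0],
    [0,0,0],
    [0,0,0],
  ],
  claw=[1,1,1,1,1,1,1,1,1,1],
)

```text
clock: 4.75
position: [0.491, 0.1374, 0.2487]
orientation: [1.974, 0.449, -1.973]
force: [0.1, -0.1, -0.7]
opening: 0.232
```

```bash
cat > jar.py <<'E'
from h import *
import sys
plan([.555,.165,.25])
p=bot.camera('wrist'); save(sys.argv[1],p['pixels']); C=cloud(p); Z=C[...,2]
hsv=cv2.cvtColor(p['pixels'],cv2.COLOR_RGB2HSV); H,S,V=[hsv[...,i].astype(int) for i in range(3)]
for t in ['jar_mouth','post_top','pointer']:
    z={'jar_mouth':.085,'post_top':.141,'pointer':.022}[t]
    print(t,[np.round(x['at'],1).tolist()+[round(x['score'],2)]+np.round(w(p,*x['at'],z=z),4).tolist() for x in bot.place_of(t,p)])
near=np.hypot(C[...,0]-.496,C[...,1]-.126)<.14
m=near&(abs(Z-.085)<.006)&(S<90)&(np.hypot(C[...,0]-.555,C[...,1]-.165)<.045)
q=C[m][:,:2]*1000
if m.sum()>20:
    (a,b),r=cv2.minEnclosingCircle(q.astype(np.float32)); print('rim',m.sum(),round(a,1),round(b,1),round(r,1),'mean',q.mean(0).round(1),'z',np.median(Z[m]))
    from scipy.optimize import least_squares
    s=least_squares(lambda v:np.hypot(*(q-v[:2]).T)-v[2],[a,b,28],loss='soft_l1'); print('fit',s.x.round(1))
b=near&(H>100)&(H<130)&(S>120)&(Z>.08)&(Z<.1)
k,l,s,ce=cv2.connectedComponentsWithStats(b.astype(np.uint8))
for i in range(1,k):
    if s[i,4]>200:
        q=C[l==i]; (x,y),r=cv2.minEnclosingCircle((q[:,:2]*1000).astype(np.float32)); print('blue',s[i].tolist(),round(x,1),round(y,1),round(r,1),q[:,2].mean().round(4))
y=(H>20)&(H<36)&(S>130)&(Z>.1); 
if y.sum(): q=C[y]; print('lid',np.round((q.max(0)+q.min(0))/2,4),np.round(np.ptp(q,axis=0),4))
E
python3 jar.py w3.png
```

```text
pos [0.491  0.1374 0.2487] tilt x [ 5.e-04  3.e-04 -1.e+00] yaw -64.38 t 4.75 open 0.232 F [ 0.14 -0.05 -0.74]
travel [-0.0013  0.0027 -0.0696] rot [-0.   -0.03  0.01]
jar_mouth [[140.7, 318.9, 0.57, 0.5574, 0.1669, 0.085]]
post_top []
pointer []
rim 985 555.6 165.1 29.9 mean [556.4 165.4] z 0.08451684413616689
fit [555.6 165.   27.8]
blue [375, 178, 71, 69, 3809] 536.7 68.3 31.2 0.0889
blue [220, 201, 69, 67, 3341] 459.4 184.1 30.8 0.0887
lid [0.5067 0.1293 0.3159] [0.098  0.0787 0.1503]
```

View pics/w3.png

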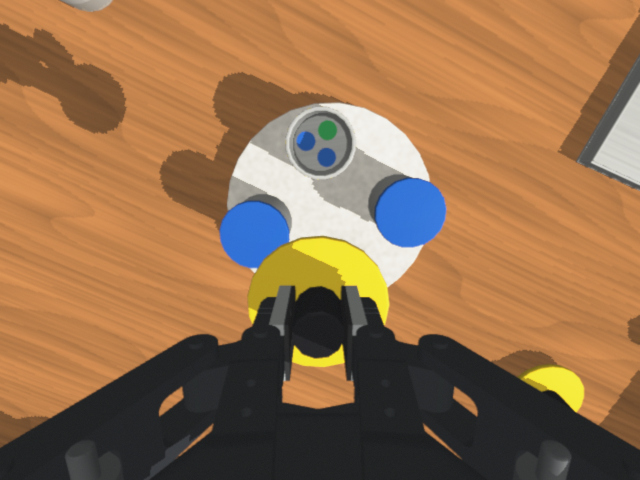

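```bash
cat > inhand.py <<'E'
from h import *
p=bot.camera('wrist'); o=bot.get_obs(); C=cloud(p)
hsv=cv2.cvtColor(p['pixels'],cv2.COLOR_RGB2HSV); H,S,V=[hsv[...,i].astype(int) for i in range(3)]
y=(H>20)&(H<36)&(S>130); y[:,:230]=0;y[:,410:]=0; y[:220]=0;y[380:]=0
q=C[y]; zt=np.median(q[:,2]); print('plate z',zt,'tcp-plate',o['position'][2]-zt, 'plane tilt')
qq=q[abs(q[:,2]-zt)<.006]; A=np.c_[qq[:,:2]-qq[:,:2].mean(0),np.ones(len(qq))]; print('slopes',np.linalg.lstsq(A,qq[:,2],rcond=None)[0].round(3))
r,c=np.where(y); hull=cv2.convexHull(np.stack([c,r],1).astype(np.int32))[:,0]
from scipy.optimize import least_squares
g=np.array([w(p,rr,cc,z=zt)[:2] for cc,rr in hull])*1000
(a,b),rad=cv2.minEnclosingCircle(g.astype(np.float32)); s=least_squares(lambda v:np.hypot(*(g-v[:2]).T)-33,[a,b],loss='soft_l1'); print('circle',a,b,rad,'fit',s.x.round(1),abs(s.fun).max().round(1),'tcp',o['position'].round(4))
M=R.from_rotvec(o['orientation']).as_matrix(); d=np.append(s.x/1000-o['position'][:2],0); print('offset tool',np.round(M.T@d,4))
tgt=np.append(np.array([.5556,.1651])-d[:2],.12); plan(tgt)
E
python3 inhand.py
```

```text
plate z 0.2436349996738552 tcp-plate 0.004778874126104171 plane tilt
slopes [-0.003 -0.     0.244]
circle 491.6607360839844 132.92527770996094 32.93766784667969 fit [491.4 133. ] 0.8 tcp [0.4917 0.1343 0.2484]
offset tool [0.     0.001  0.0008]
pos [0.4917 0.1343 0.2484] tilt x [ 2.e-04 -1.e-04 -1.e+00] yaw -64.64 t 5.0 open 0.231 F [-0.53  0.3  -0.29]
travel [ 0.1284 -0.0016 -0.0717] rot [ 0.   -0.01 -0.01]
```

```bash
python3 jar.py w4.png; python3 inhand.py
```

```text
pos [0.4917 0.1343 0.2484] tilt x [ 2.e-04 -1.e-04 -1.e+00] yaw -64.64 t 5.0 open 0.231 F [-0.53  0.3  -0.29]
travel [-0.0016 -0.0007 -0.0703] rot [ 0.   -0.01 -0.01]
jar_mouth [[141.0, 319.0, 0.58, 0.5581, 0.1633, 0.085]]
post_top []
pointer []
rim 995 555.6 164.9 29.9 mean [556.4 165.5] z 0.08458356670294814
fit [555.6 165.   27.8]
blue [371, 177, 71, 69, 3827] 536.7 68.4 31.1 0.0889
blue [216, 200, 70, 67, 3452] 459.3 183.8 30.9 0.0887
lid [0.5075 0.1269 0.3153] [0.0982 0.0772 0.1509]
plate z 0.24352796257317683 tcp-plate 0.0047797582980391995 plane tilt
slopes [-0.004 -0.     0.244]
circle 491.6688537597656 133.18792724609375 32.9351921081543 fit [491.4 133.3] 0.9 tcp [0.4917 0.1348 0.2483]
offset tool [0.     0.0012 0.0009]
pos [0.4917 0.1348 0.2483] tilt x [ 0. -0. -1.] yaw -64.61 t 5.25 open 0.232 F [ 0.33  0.28 -0.4 ]
travel [ 0.1283 -0.0012 -0.0716] rot [ 0. -0. -0.]
```

Request:
arm_command(
  travel=[
    [0,0,-0.03],
    [0,-0.001,-0.06],
    [0.02,-0.001,-0.072],
    [0.06,-0.001,-0.072],
    [0.1,-0.001,-0.072],
    [0.125,-0.001,-0.072],
    [0.133,-0.001,-0.072],
    [0.133,-0.001,-0.072],
    [0.133,-0.001,-0.072],
    [0.133,-0.001,-0.072],
  ],
  delta_rot=[
    [0,0,0],
    [0,0,0],
    [0,0,0],
    [0,0,0],
    [0,0,0],
    [0,0,0],
    [0,0,0],
    [0,0,0],
    [0,0,0],
    [0,0,0],
  ],
  claw=[1,1,1,1,1,1,1,1,1,1],
)

```text
clock: 6.5
position: [0.5566, 0.1671, 0.1163]
orientation: [1.977, 0.446, -1.974]
force: [-0.2, -0.3, -0.0]
opening: 0.233
```

```bash
sed -i 's/tgt=np.append.*/tgt=np.append(np.array([.5556,.165])-d[:2],.0948); plan(tgt)/' inhand.py; python3 inhand.py; python3 -c "
from h import *
p=bot.camera('scene'); save('s2.png',cv2.resize(p['pixels'][130:280,290:460],None,fx=4,fy=4))"
```

```text
plate z 0.11133770947415307 tcp-plate 0.004701564978134051 plane tilt
slopes [-0.004 -0.001  0.111]
circle 560.7092895507812 167.60113525390625 36.945613861083984 fit [559.5 167. ] 5.2 tcp [0.5564 0.167  0.116 ]
offset tool [ 0.      0.0013 -0.0027]
pos [0.5564 0.167  0.116 ] tilt x [ 1.1e-03  3.0e-04 -1.0e+00] yaw -64.57 t 6.55 open 0.233 F [-0.05  0.42 -0.04]
travel [0.0212 0.0001 0.0044] rot [ 0.   -0.07 -0.01]
```

View pics/s2.png

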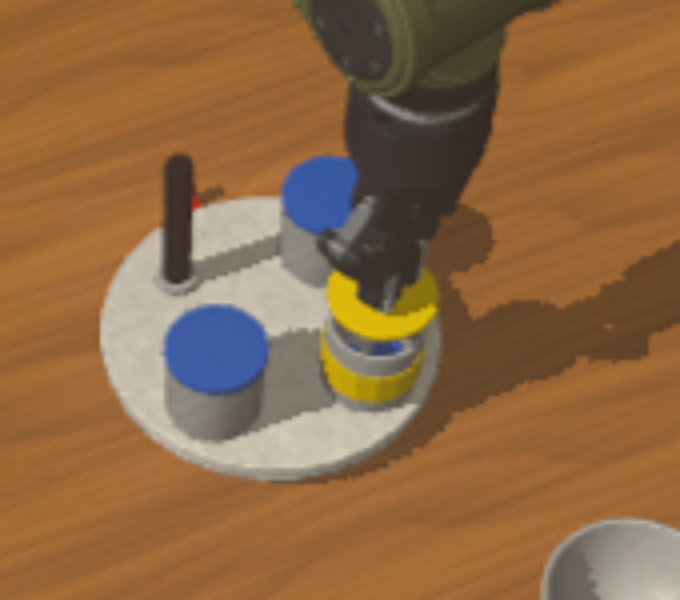

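Request:
arm_command(
  travel=[
    [0.004,0,0.0007],
    [0.007,0,0.0007],
    [0.01,0,0.0007],
    [0.013,0,0.0007],
    [0.016,0,0.0007],
    [0.019,0,0.0007],
    [0.021,0,0.0007],
    [0.022,0,0.0007],
    [0.022,0,0.0007],
    [0.022,0,0.0007],
  ],
  delta_rot=[
    [0,0,0],
    [0,0,0],
    [0,0,0],
    [0,0,0],
    [0,0,0],
    [0,0,0],
    [0,0,0],
    [0,0,0],
    [0,0,0],
    [0,0,0],
  ],
  claw=[1,1,1,1,1,1,1,1,1,1],
)

```text
clock: 7.85
position: [0.5556, 0.1666, 0.0945]
orientation: [1.976, 0.445, -1.975]
force: [-7.1, -3.0, 13.4]
opening: 0.23
```

```bash
python3 -c "
from h import *
plan([.5561,.1665,.0948])
p=bot.camera('wrist'); save('w5.png',p['pixels'])"
```

```text
pos [0.5556 0.1666 0.0945] tilt x [ 6.e-04 -1.e-04 -1.e+00] yaw -64.58 t 7.85 open 0.23 F [-7.15 -3.05 13.42]
travel [-0.0003  0.0003 -0.0004] rot [ 0.   -0.03 -0.02]
```

View pics/w5.png

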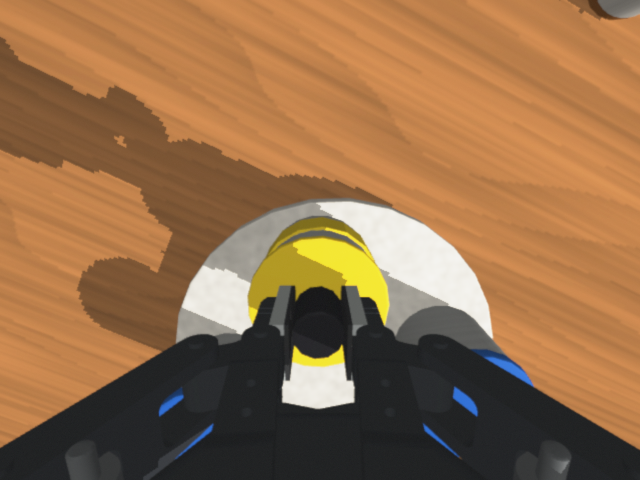

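Request:
arm_command(
  travel=[
    [0,0,0.001],
    [0,0,0.001],
    [0,0,0.001],
    [0,0,0.001],
    [-0.01,0,0.001],
    [-0.04,0,0.001],
    [-0.09,0,0.001],
    [-0.13,0,0.02],
    [-0.15,0,0.06],
    [-0.15,0,0.06],
  ],
  delta_rot=[
    [0,0,0],
    [0,0,0],
    [0,0,0],
    [0,0,0],
    [0,0,0],
    [0,0,0],
    [0,0,0],
    [0,0,0],
    [0,0,0],
    [0,0,0],
  ],
  claw=[0.6,0.5,0.4,0.4,0.4,0.4,0.4,0.4,0.4,0.4],
)

```text
clock: 9.15
position: [0.5007, 0.1405, 0.2461]
orientation: [1.98, 0.445, -1.971]
force: [0.6, 0.6, 0.4]
opening: 0.601
```

```bash
cat > seat.py <<'E'
from h import *
import sys
p=bot.camera('wrist'); save(sys.argv[1],p['pixels']); C=cloud(p); Z=C[...,2]
hsv=cv2.cvtColor(p['pixels'],cv2.COLOR_RGB2HSV); H,S,V=[hsv[...,i].astype(int) for i in range(3)]
y=(H>20)&(H<36)&(S>130)&(Z>.082)&(Z<.1); q=C[y]; A=np.c_[q[:,:2]-q[:,:2].mean(0),np.ones(len(q))]
print('plate n',len(q),'slopes,z',np.linalg.lstsq(A,q[:,2],rcond=None)[0].round(4)); (a,b),r=cv2.minEnclosingCircle((q[:,:2]*1000).astype(np.float32)); print('plate',round(a,1),round(b,1),round(r,1))
near=np.hypot(C[...,0]-.496,C[...,1]-.126)<.14
b=near&(H>100)&(H<130)&(S>120)&(Z>.08)&(Z<.1)
k,l,s,ce=cv2.connectedComponentsWithStats(b.astype(np.uint8))
for i in range(1,k):
    if s[i,4]>200:
        q=C[l==i]; (x,y),r=cv2.minEnclosingCircle((q[:,:2]*1000).astype(np.float32)); print('blue',s[i].tolist(),round(x,1),round(y,1),round(r,1),q[:,2].mean().round(4))
po=near&(Z>.125)&(Z<.16)&(V<90); 
if po.sum()>10:
    q=C[po]; print('post',po.sum(),q.mean(0).round(4),((q.max(0)+q.min(0))/2).round(4),np.ptp(q,axis=0).round(4))
    t=q[q[:,2]>.138]; print(' top',len(t),t.mean(0).round(4),((t.max(0)+t.min(0))/2).round(4))
red=((H<5)|(H>174))&(S>150)&(V>90)&(Z<.1)&(np.hypot(C[...,0]-.36,C[...,1]-.128)<.06)
if red.sum(): q=C[red]; t=q[q[:,2]>.017]; print('red',len(q),np.round((q.max(0)+q.min(0))/2,4),np.ptp(q,axis=0).round(4),'top',t.mean(0).round(4) if len(t) else '')
for t in ['post_top','pointer']:
    z={'post_top':.141,'pointer':.022}[t]
    print(t,[np.round(x['at'],1).tolist()+[round(x['score'],2)]+np.round(w(p,*x['at'],z=z),4).tolist() for x in bot.place_of(t,p)])
plan([.44,.088,.25])
E
python3 seat.py w6.png
```

```text
plate n 4241 slopes,z [ 0.0007 -0.0013  0.0898]
plate 555.1 164.9 32.7
blue [373, 190, 71, 69, 3772] 536.6 68.3 31.1 0.0889
blue [218, 213, 70, 67, 3607] 459.3 184.0 31.1 0.0887
post 467 [0.4424 0.0892 0.1376] [0.4406 0.088  0.1338] [0.0161 0.0169 0.0174]
 top 305 [0.4408 0.0882 0.1405] [0.4405 0.0879 0.1403]
red 311 [0.3682 0.128  0.015 ] [0.0236 0.0156 0.0184] top [0.3617 0.1281 0.0213]
post_top [[336.7, 347.0, 0.75, 0.4417, 0.0854, 0.141]]
pointer [[324.9, 276.3, 0.73, 0.361, 0.126, 0.022]]
pos [0.5016 0.1411 0.2433] tilt x [ 0.e+00  1.e-04 -1.e+00] yaw -64.58 t 9.3 open 0.599 F [ 0.41  0.44 -0.4 ]
travel [-0.0068  0.0215  0.0784] rot [-0. -0.  0.]
```

View pics/w6.png

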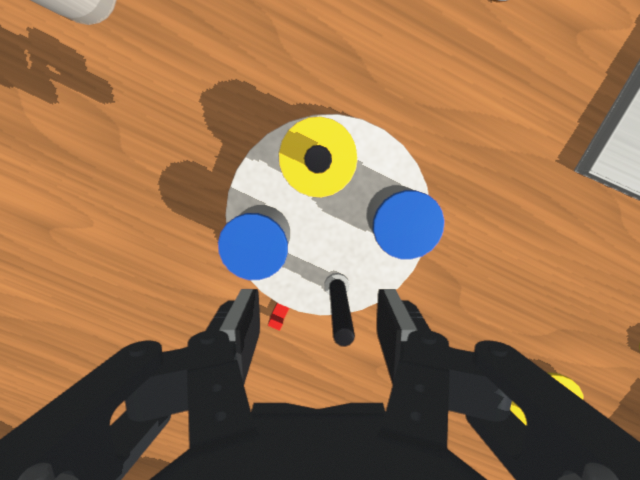

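Request:
arm_command(
  travel=[
    [0,0.011,0.04],
    [0,0.022,0.078],
    [0,0.022,0.078],
    [0.03,0.022,0.078],
    [0.07,0.022,0.078],
    [0.11,0.022,0.078],
    [0.14,0.022,0.078],
    [0.14,0.022,0.078],
    [0.14,0.022,0.078],
    [0.14,0.022,0.078],
  ],
  delta_rot=[
    [0,0,0],
    [0,0,0],
    [0,0,0],
    [0,0,0],
    [0,0,0],
    [0,0,0],
    [0,0,0],
    [0,0,0],
    [0,0,0],
    [0,0,0],
  ],
  claw=[0.4,0.4,0.4,0.4,0.4,0.4,0.4,0.4,0.6,1],
)

```text
clock: 10.55
position: [0.4411, 0.0879, 0.1045]
orientation: [1.978, 0.446, -1.973]
force: [2.1, 0.2, 10.9]
opening: 0.204
```

Request:
arm_command(
  travel=[
    [0,0,0],
    [0,0,0],
    [0,0,0],
    [0,0,0],
    [0,0,0],
    [0,0,0],
    [0,0,0],
    [0,0,0],
    [0,0,0],
    [0,0,0],
  ],
  delta_rot=[
    [0,0,0],
    [0,0,0],
    [0,0,0],
    [0,0,0],
    [0,0,0],
    [0,0,0],
    [0,0,0],
    [0,0,0],
    [0,0,0],
    [0,0,0],
  ],
  claw=[1,1,1,1,1,1,1,1,1,1],
)

```text
clock: 11.8
position: [0.4413, 0.0877, 0.1046]
orientation: [1.978, 0.445, -1.972]
force: [0.8, -0.1, 5.3]
opening: 0.19
```

```bash
cat > arc.py <<'E'
from h import *
import sys
a1,n=float(sys.argv[1]),int(sys.argv[2])   # end post angle deg, rows
ax=np.array([.498,.1263]); o=bot.get_obs(); M=R.from_rotvec(o['orientation']).as_matrix()
plan([*(ax+.07*np.array([np.cos(np.radians(a1)),np.sin(np.radians(a1))])),o['position'][2]])
d=o['position'][:2]-ax; a0=np.degrees(np.arctan2(d[1],d[0]))%360; print('angle',a0,'r',np.hypot(*d))
r0=np.hypot(*d)
for k in range(1,n+1):
    a=np.radians(a0+(a1-a0)*k/n); r=r0+(.07-r0)*k/n; t=np.append(ax+r*np.array([np.cos(a),np.sin(a)]),o['position'][2])
    print(np.round(M.T@(t-o['position']),3).tolist())
p=bot.camera('wrist'); save(sys.argv[3],p['pixels'])
E
python3 arc.py 285 10 w7.png
```

```text
pos [0.4413 0.0877 0.1046] tilt x [ 2.9e-03  4.0e-04 -1.0e+00] yaw -64.57 t 11.8 open 0.19 F [ 0.82 -0.1   5.33]
travel [ 0.0002  0.0584 -0.0551] rot [ 0.   -0.16 -0.05]
angle 214.20782620276947 r 0.06858655129962091
[0.0, 0.008, -0.002]
[0.0, 0.016, -0.004]
[0.0, 0.024, -0.008]
[0.0, 0.031, -0.013]
[0.0, 0.038, -0.018]
[0.0, 0.044, -0.024]
[0.0, 0.049, -0.031]
[0.0, 0.053, -0.039]
[0.0, 0.056, -0.047]
[0.0, 0.058, -0.055]
```

View pics/w7.png

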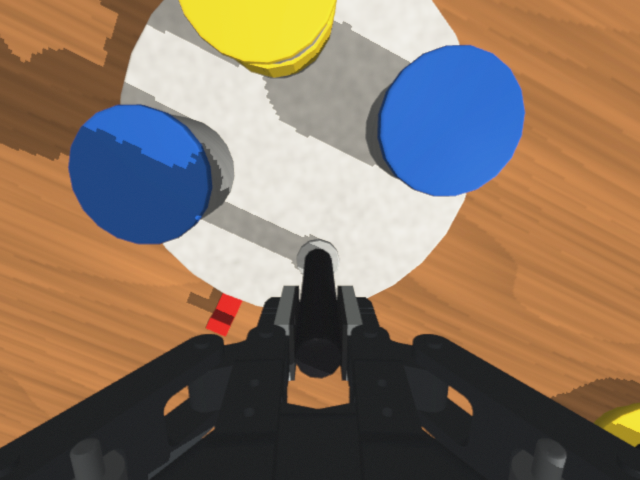

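Request:
arm_command(
  travel=[
    [0,0.008,-0.002],
    [0,0.016,-0.004],
    [0,0.024,-0.008],
    [0,0.031,-0.013],
    [0,0.038,-0.018],
    [0,0.044,-0.024],
    [0,0.049,-0.031],
    [0,0.053,-0.039],
    [0,0.056,-0.047],
    [0,0.058,-0.055],
  ],
  delta_rot=[
    [0,0,0],
    [0,0,0],
    [0,0,0],
    [0,0,0],
    [0,0,0],
    [0,0,0],
    [0,0,0],
    [0,0,0],
    [0,0,0],
    [0,0,0],
  ],
  claw=[1,1,1,1,1,1,1,1,1,1],
)

```text
clock: 13.1
position: [0.5157, 0.0596, 0.1046]
orientation: [1.978, 0.447, -1.974]
force: [-3.2, 7.5, 8.2]
opening: 0.195
```

```bash
python3 arc.py 359.25 9 w8.png
```

```text
pos [0.5157 0.0596 0.1046] tilt x [ 0.0018  0.0012 -1.    ] yaw -64.57 t 13.1 open 0.195 F [-3.21  7.55  8.24]
travel [ 0.0002 -0.037  -0.0755] rot [-0.   -0.12  0.02]
angle 284.8512440952432 r 0.06904169312432833
[0.0, 0.001, -0.01]
[0.0, 0.001, -0.02]
[0.0, -0.001, -0.03]
[0.0, -0.004, -0.039]
[0.0, -0.008, -0.048]
[0.0, -0.014, -0.057]
[0.0, -0.021, -0.064]
[0.0, -0.028, -0.07]
[0.0, -0.037, -0.075]
```

View pics/w8.png

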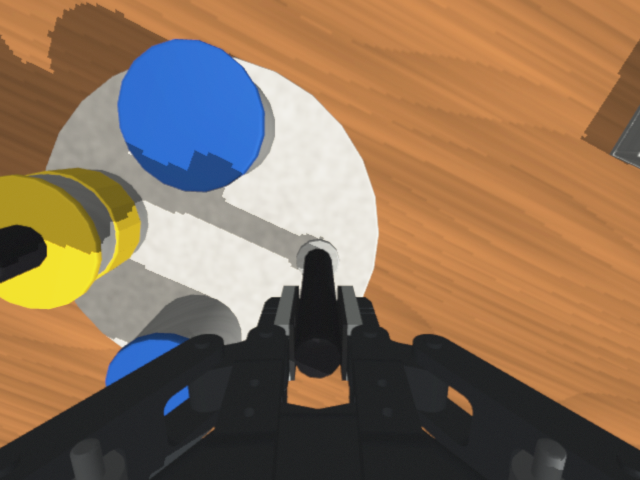

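Request:
arm_command(
  travel=[
    [0,0.001,-0.01],
    [0,0.001,-0.02],
    [0,-0.001,-0.03],
    [0,-0.004,-0.039],
    [0,-0.008,-0.048],
    [0,-0.014,-0.057],
    [0,-0.021,-0.064],
    [0,-0.028,-0.07],
    [0,-0.037,-0.075],
    [0,-0.037,-0.075],
  ],
  delta_rot=[
    [0,0,0],
    [0,0,0],
    [0,0,0],
    [0,0,0],
    [0,0,0],
    [0,0,0],
    [0,0,0],
    [0,0,0],
    [0,0,0],
    [0,0,0],
  ],
  claw=[1,1,1,1,1,1,1,1,1,1],
)

```text
clock: 14.4
position: [0.5685, 0.1252, 0.1047]
orientation: [1.98, 0.446, -1.97]
force: [9.9, -0.3, 2.8]
opening: 0.193
```

Request:
arm_command(
  travel=[
    [0,0,0],
    [0,0,0],
    [0,0,0],
    [0,0,0],
    [0,0,0],
    [0,0,0],
    [0,0,0],
    [0,0,0],
    [0,0,0],
    [0,0,0],
  ],
  delta_rot=[
    [0,0,0],
    [0,0,0],
    [0,0,0],
    [0,0,0],
    [0,0,0],
    [0,0,0],
    [0,0,0],
    [0,0,0],
    [0,0,0],
    [0,0,0],
  ],
  claw=[1,1,1,1,1,1,1,1,1,1],
)

```text
clock: 15.65
position: [0.5685, 0.1246, 0.1047]
orientation: [1.98, 0.445, -1.97]
force: [9.9, 0.1, 2.6]
opening: 0.191
```

```bash
python3 arc.py 359.25 1 w9.png
python3 - <<'E'
from h import *
for n in ['scene','top']:
    p=bot.camera(n); save(n+'9.png',cv2.resize(p['pixels'][140:320,220:440],None,fx=3,fy=3)); C=cloud(p); Z=C[...,2]
    hsv=cv2.cvtColor(p['pixels'],cv2.COLOR_RGB2HSV); H,S,V=[hsv[...,i].astype(int) for i in range(3)]
    near=np.hypot(C[...,0]-.498,C[...,1]-.126)<.16
    y=near&(H>18)&(H<36)&(S>110)&(Z>.08)&(Z<.1); q=C[y]
    if y.sum()>5: (a,b),r=cv2.minEnclosingCircle((q[:,:2]*1000).astype(np.float32)); print(n,'plate',y.sum(),round(a,1),round(b,1),round(r,1),q[:,2].mean())
    b=near&(H>100)&(H<130)&(S>120)&(Z>.08)&(Z<.1)
    k,l,s,_=cv2.connectedComponentsWithStats(b.astype(np.uint8))
    for i in range(1,k):
        if s[i,4]>30: q=C[l==i]; (x,yy),r=cv2.minEnclosingCircle((q[:,:2]*1000).astype(np.float32)); print('blue',round(x,1),round(yy,1),round(r,1))
    red=((H<5)|(H>174))&(S>150)&(V>90)&(Z<.1)&(np.hypot(C[...,0]-.36,C[...,1]-.128)<.06)
    if red.sum(): q=C[red]; print('red',red.sum(),np.round((q.max(0)+q.min(0))/2,4))
E
```

```text
pos [0.5685 0.1246 0.1047] tilt x [ 5.e-03  7.e-04 -1.e+00] yaw -64.58 t 15.65 open 0.191 F [9.88 0.06 2.58]
travel [-0.     -0.0009  0.0001] rot [ 0.   -0.28 -0.09]
angle 358.6523394048329 r 0.07047981263107543
[-0.0, -0.001, 0.0]
scene plate 330 428.9 127.5 33.4 0.08880148372921141
blue 513.5 205.0 27.3
blue 496.5 57.1 32.1
red 10 [0.3653 0.1218 0.0129]
blue 491.6 54.6 28.9
```

View pics/scene9.png

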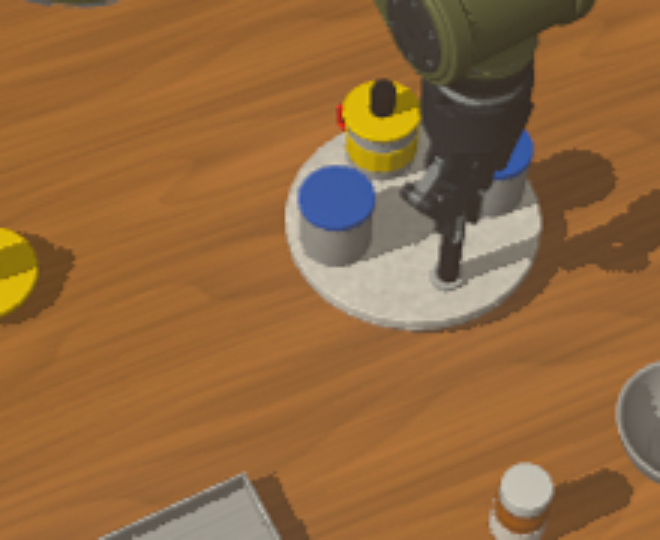

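View pics/top9.png

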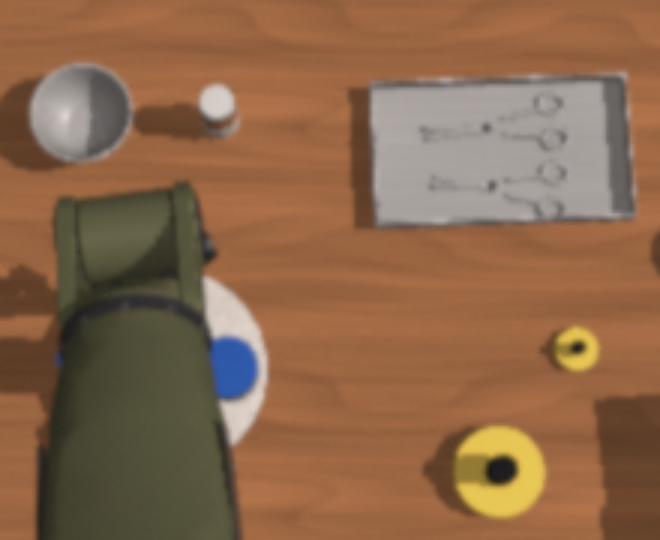

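View pics/w9.png

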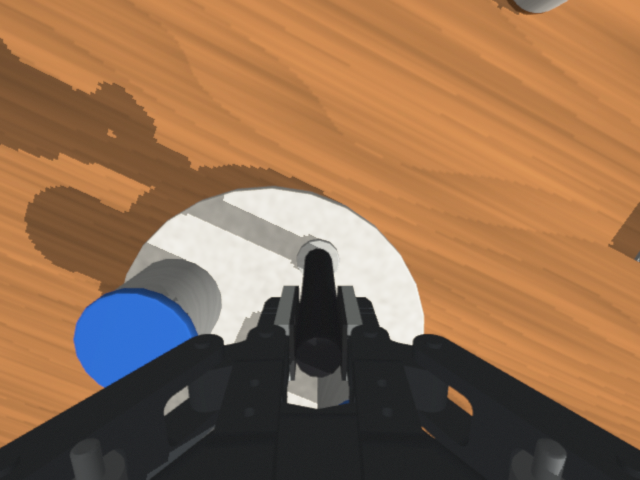

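```bash
python3 -c "
from h import *
print(bot.finish_job()); plan([.568,.1254,.1047])"
```

```text
the job is handed in; nothing more can be done
None
the job is handed in; nothing more can be done
```

The yellow lid is on its jar, and the jar is turned to the red pointer. The job is handed in with the gripper still closed on the black post. It took about 16 s of the 53 s allowed, and hand-in gives no verdict.

- **Lid:** I used the middle-sized yellow lid, which measured 66 mm across, and set it on the jar with the yellow band. After letting go, its plate was at z = 0.090 m, level, and about 0.5 mm from the mouth centre I measured beforehand.
- **Turn:** I gripped the post and turned the carousel about 145 degrees counter-clockwise. The last scene picture put the lid at (0.429, 0.1275), within 1 mm of the pointer line.
- **Hold:** The arm stayed still for the last 1.25 s, with the post between the fingers at opening 0.19. A steady sideways force of about 10 N remained on the tool, pulling outward along the pointer line rather than across it.
- **Bystanders:** Those visible in the last pictures looked undisturbed. I did not measure them, and not all of them were in view.
- **Disagreements:** After the turn, the arm blocked the top camera's view of the lid and pointer, so the final check is from the scene camera alone. That camera placed the mostly hidden pointer about 6 mm lower in y than the wrist camera had. I trusted the wrist camera because it had a clear view. Just before lowering the lid, the check of its position in the gripper was thrown off by the jar's yellow band, so I used the earlier clean measurement.

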